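Hold the bulldog clip open over the medication card

ROBOT

A 6-joint arm with a two-finger parallel gripper is mounted at the origin on the work surface. World frame = base frame: x ahead of the robot, y to its left, z up, the work surface at z = 0. Lengths are in m, angles in rad, forces in N, time in s.
With the tool pointing down it reaches from about 0.25 to 0.725 m from the base axis. Payload 4 kg.
Tool frame: the origin (TCP) lies at the very end of the fingers, on their centre line; the grasp point (between the pads) lies bot.grasp_offset behind it (bot.grasp_offset is the distance from the TCP to the grasp point, in m); z points along the fingers, y is the direction in which the jaws open and shut (so a half turn about z gives the same grasp; the last joint's range is limited). The gripper opens to 85 mm and grips with 20 to 120 N. Pads are 22 mm wide; open, the fingers measure 114 mm over their backs; the gripper's body (76 mm by 85 mm) begins 54 mm behind the grasp point. The pads swing forward as they close: fully open they stand 13 mm farther back than shut.
Start: joints at [1.166, 0.241, 0.005, 1.335, 0, 1.571], TCP at [0.197, 0.46, 0.231] pointing down, gripper open.
Joint ranges: [-2.72, 2.72], [-1.05, 1.87], [-1.09, 1.28], [-1.99, 2.15], [-1.42, 1.44], [-3.14, 3.14]. Speed limits (rad/s): [2.79, 2.79, 3.14, 3.14, 3.14, 3.14].

INTERFACE

Orientations are given as a unit quaternion [x, y, z, w].
In Python, from workcell import bot gives the robot as it stands. The module is installed in compiled form; this text tells all that it offers.
- The arm moves only by the shell command python3 -m jog 'ROWS' [OPENING]. ROWS is JSON, a list that holds one entry, the list of rows, each a list of 6 numbers: the shift along the tool's x, y, z in m, then the turn, a rotation vector about the tool's x, y, z in degrees. In form: [[[dx, dy, dz, wx, wy, wz], ...]]. A call has 1 to 12 rows; each row shifts and turns the pose as measured when the row begins, along the tool's axes as they then stand; what a row does not reach is not made up. A row lasts 1/8 s, in which the tool goes at most 62.5 mm and 10.7 degrees, less where a joint would pass 70% of its speed; a pose out of reach is approached as far as the arm can. A call is refused whole if a number of a shift passes 0.0625 or a number of a turn 10.7, either way. A call with a gripper value outside its range is refused whole. OPENING is the finger opening in m, from 0 to 0.0854, set as the call begins (- or left out, the last holds). The fingers move at their own pace and stop on an object; the grip force is fixed at half the most. Time passes only in rows, so rows that do not move let the fingers close. It gives the time, the measured TCP pose, the force and the opening at its end, in the units of the state.
- bot.get_obs(): the state, without advancing time (a new reading comes with each control period).
- bot.camera(name): name is "side" or "top" or "wrist"; returns a dict with "pixels" (480x640x3 uint8, red, green, blue), "fx", "fy", "cx", "cy" (pixels), "k1" (the pictures are not rectified: a ray, as slopes to the right and down, at radius r is drawn at 1 + k1 r^2 times it, then the intrinsics apply), "rvec" (rotation vector, rad) and "tvec" (3), from world to camera coordinates, as OpenCV has them. Camera axes: x right, y down, z forward; pixel columns grow to the right and rows downward; lengths in m; the calibration is good to about 2 mm. A picture is of the moment at which its call begins. There is no depth.
- bot.job_done(): hands the job in, once; it reports no verdict.
The state is a dict: "clock": time; "joint_pos": joint angles; "joint_vel": joint speeds; "tau": joint torques, N m; "eef_pos": TCP position; "tool_rot": TCP orientation; "ft_force": force on the tool from outside, world axes, zero at the start; "ft_torque": the same for the moment, N m; "grip_width": finger opening in m.
Only numpy, scipy, OpenCV 4.12 (cv2) and the standard library are available. Lean on these libraries where they do the work, as an engineer would, in place of code of your own. Each camera call takes 0.05 s, during which the arm holds its last target. There are 200 camera calls.

TASK

Take the steel bulldog clip off the rim of the bamboo tray by squeezing its two handles together, carry it to the medication card standing upright in the marble block, and hold it squeezed wide open astride the middle of the card's top edge, square to the card, with its lips about a centimetre down either side and clear of the card, so that a refill slip can be slid in beside the card. Finish while still holding the clip open there: do not put it down, let go or let it close on the card. Leave the card block, the tray, the glasses, the pill organiser and the toothbrush cup standing where they are.

Things in the scene. Friction and masses are not known exactly. Their poses are not given: they have to be found in the camera images.
- clip: Steel bulldog clip, 40 mm wide, 50 g, biting 10 mm over the tray's robot-side wall, handles up. Origin: middle of the pivot pin, 56 mm above the ledge at the start. y: along the pin, the 40 mm width and the wall; z: up the handles; x: across the jaws, the way the handles are squeezed. Half a turn about z is the same. Lip ends: 32 mm below the pin biting, 30 mm below it open.
- clip_handles (a point): Middle of the space between the two handles, 28 mm above the pin, axes as the clip's. The flat plates (40 mm wide) rise from the pin (21 mm over their outer faces) splayed 0.32 rad each to 40 mm above it (48 mm over the outer faces). Squeezed fully they are upright and parallel, 21 mm over the outer faces; the tips then stand 45 mm above the pin, so the pin sinks 5 mm in pads that hold the tips.
- clip_mouth (a point): Midway between the ends of the two lips when open: on the clip's middle plane, 30 mm below the pin (clip z = -30 mm).
- clip_a (a joint): Angle of the +x lever, rad; the other mirrors it. 0 biting the 6 mm rim, -0.09 shut, 0.34 fully open (hard stop). Gap between lip ends 6 mm at 0, 18 mm at 0.2, 25 mm at 0.32. The spring needs 6 N on each handle's tip to start opening, 13 N on each at mid height to hold fully open; a grip of 25 to 40 N squeezes it to the stop.
- tray: Loose bamboo tray, 180 x 260 x 34 mm high, walls 6 mm thick, open above, 0.5 kg. Origin: centre of the underside; x: across its short way (away from the robot at yaw 0), y: along its long way. The clip bites its -x wall, whose middle plane is at x = -87 mm.
- card_stand: Loose marble block 50 x 120 x 24 mm high with a stiff white card standing upright in it, 0.45 kg in all. The card is 100 mm wide (along y), 3 mm thick (along x) and rises from the block's top to 124 mm above the ledge. Origin: centre of the block's underside; x: square to the card's face, y: along the card, z: up.
- card_edge (a point): Middle of the card's top edge, 124 mm above the ledge; axes as the card_stand's.
- glass0: Loose soju glass, 48 mm across the rim, 62 mm high, standing in the far half of the tray. Origin: centre of the underside.
- glass1: Second soju glass, same as glass0, beside it in the tray. Origin: centre of the underside.
- organiser: Loose white pill organiser, 158 x 38 x 24 mm high, lids shut, lying between tray and card. Origin: centre of the underside, x along its length.
- brush_cup: Ceramic toothbrush cup, 72 mm across, 98 mm high, with two brushes reaching 190 mm high, beyond the tray and card. Origin: centre of the underside.
Things that resemble listed ones, but are neither listed nor needed, are in the scene too. There is more than one size of the brush_cup; the job needs the smaller.

How it is judged:
By the outcome, as a careful person would: the job done as asked, in the order asked, and still so for the second after the job is handed in, while the arm keeps its last pose, push and grip.
It also fails if it takes over 40 s, if anything falls off the work surface, if the arm or the gripper's body presses on something with over 40 N, if the wrist force passes 120 N, or if a joint passes its speed limit or range.

## Working session

There is one attempt and no reset: what is moved stays moved. The work goes in short steps, Python scripts to look and compute and a shell command to move; the robot and the scene stay as the last step left them, time stands still between calls to the robot, and variables do not carry over. Pictures are saved under pics/ and viewed, on a budget of 10 in all, crops included, one or two more only if the job needs it, and the job is handed in when it is done.

```bash
mkdir -p pics; cat > h.py <<'E'
import numpy as np, cv2, pickle
from workcell import bot
from scipy.spatial.transform import Rotation as R
def snap(name,fn):
    c=bot.camera(name); pickle.dump(c,open(fn+'.pkl','wb')); cv2.imwrite('pics/'+fn+'.png',c['pixels'][:,:,::-1]); return c
def load(fn): return pickle.load(open(fn+'.pkl','rb'))
def crop(fn,u0,v0,w,h,s,out):
    p=load(fn)['pixels'][v0:v0+h,u0:u0+w,::-1]; cv2.imwrite('pics/'+out+'.png',cv2.resize(p,None,fx=s,fy=s,interpolation=cv2.INTER_CUBIC))
def ray(c,u,v):
    x=(u-c['cx'])/c['fx'];y=(v-c['cy'])/c['fy'];a,b=x,y
    for _ in range(30):
        k=1+c['k1']*(a*a+b*b);a,b=x/k,y/k
    M=cv2.Rodrigues(np.array(c['rvec'],float))[0];t=np.array(c['tvec'],float).ravel()
    return -M.T@t, M.T@np.array([a,b,1])
def at(c,u,v,z):
    o,d=ray(c,u,v); return o+d*(z-o[2])/d[2]
def proj(c,P):
    M=cv2.Rodrigues(np.array(c['rvec'],float))[0];q=M@np.array(P,float)+np.array(c['tvec'],float).ravel()
    a,b=q[:2]/q[2];k=1+c['k1']*(a*a+b*b);return np.array([c['fx']*a*k+c['cx'],c['fy']*b*k+c['cy']])
def tri(*cs):
    A=np.zeros((3,3));B=np.zeros(3)
    for c,u,v in cs:
        o,d=ray(c,u,v);d/=np.linalg.norm(d);P=np.eye(3)-np.outer(d,d);A+=P;B+=P@o
    return np.linalg.solve(A,B)
E
python3 - <<'E'
from h import *
a=snap('top','t0');b=snap('side','s0')
for c in(a,b):print(ray(c,320,240),c['fx'],c['k1'])
o=bot.get_obs();print(o,bot.grasp_offset,R.from_quat(o['tool_rot']).as_matrix().round(3))
E
```

```text
(array([ 0.45871896, -0.00702147,  1.25000115]), array([ 0.15486558, -0.0143939 , -0.98803938])) 552.1365249133441 -0.1349015872693619
(array([ 0.18953012, -0.47957264,  0.63202686]), array([ 0.51594636,  0.57099378, -0.63861184])) 448.53810446212316 -0.0312852173008194
{'clock': 0.1, 'joint_pos': array([ 1.16603454e+00,  2.41337054e-01,  3.86340286e-03,  1.33518464e+00,
       -2.91315982e-05,  1.57076222e+00]), 'joint_vel': array([-1.89933711e-04, -5.50688180e-04,  2.18145911e-03,  7.42419944e-06,
       -6.58516383e-04, -3.34298167e-04]), 'tau': array([ 2.82871033e-04, -3.73137832e+01,  2.53010756e+01,  1.08844112e-02,
        1.27442112e-05,  4.87097637e-06]), 'eef_pos': array([0.19668856, 0.45908234, 0.23050396]), 'tool_rot': array([ 2.00985397e-01,  9.79593795e-01, -9.14904052e-04, -1.72876076e-04]), 'ft_force': array([-0.37061121, -1.06520843,  0.55614058]), 'ft_torque': array([-0.03050053,  0.00807935, -0.00672945]), 'grip_width': 0.08486627149149222} 0.0187 [[-0.919  0.394 -0.001]
 [ 0.394  0.919 -0.002]
 [-0.    -0.002 -1.   ]]
```

View pics/t0.png

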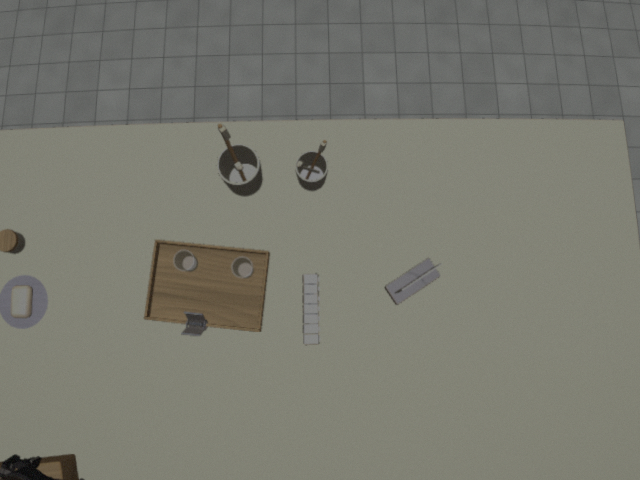

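View pics/s0.png

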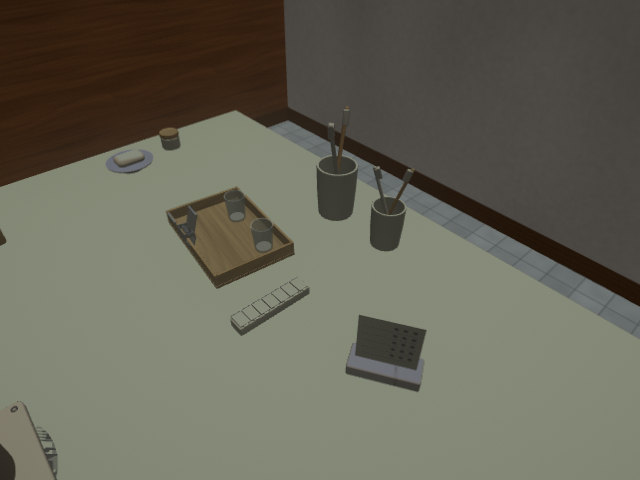

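Top view: tray spans about (145-270, 240-330), clip at (195,324) on its near wall, card block at (413,281). In the side view the clip is at (190,222) and the card at (390,342). Next I'll make one enlarged composite.

```bash
python3 - <<'E'
from h import *
def cr(fn,u,v,w,h):return cv2.resize(load(fn)['pixels'][v:v+h,u:u+w,::-1],(400,300),interpolation=cv2.INTER_CUBIC)
a=np.vstack([np.hstack([cr('t0',160,295,80,60),cr('t0',373,250,80,60)]),np.hstack([cr('s0',150,190,80,60),cr('s0',340,310,100,75)])])
cv2.imwrite('pics/comp.png',cv2.convertScaleAbs(a,alpha=1.5))
E
```

```text
(no output)
```

View pics/comp.png

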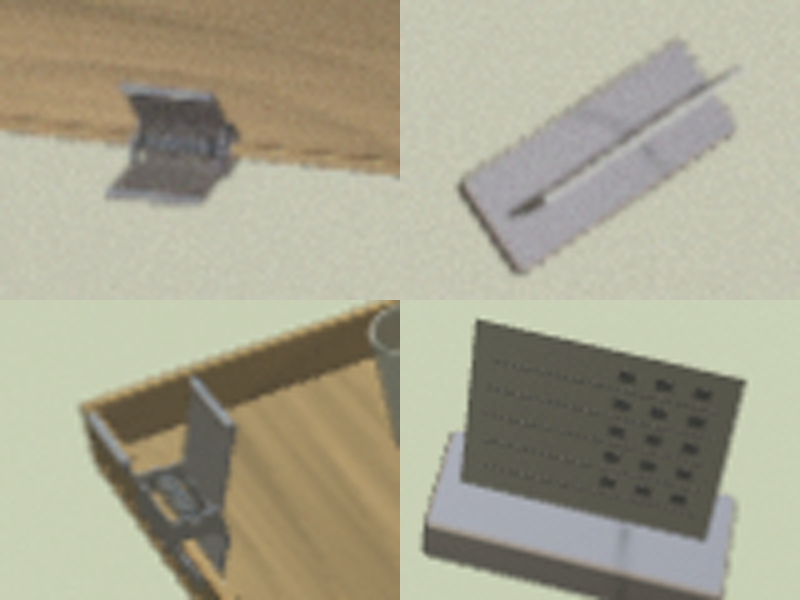

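```bash
python3 - <<'E'
from h import *
t,s=load('t0'),load('s0')
def T(x,y):return 160+x/5,295+y/5
def TC(x,y):return 373+(x-400)/5,250+y/5
def S(x,y):return 150+x/5,190+(y-300)/5
def SC(x,y):return 340+(x-400)/4,310+(y-300)/4
print('far tip',[at(t,*T(*p),.096).round(4) for p in((122,84),(214,91))])
print('near tip',[at(t,*T(*p),.096).round(4) for p in((108,197),(199,204))])
print('side fartip',[at(s,*S(*p),.096).round(4) for p in((193,379),(234,427))])
print('side neartip',[at(s,*S(*p),.096).round(4) for p in((90,410),(130,470))])
a,b=[at(s,*SC(*p),.124) for p in((477,320),(745,380))]
print('card side',a,b,(a+b)/2,np.linalg.norm(b-a),np.degrees(np.arctan2(*(b-a)[1::-1])))
print('card top end',at(t,*TC(740,68),.124))
q=[at(t,*TC(*p),.024) for p in((462,185),(520,272),(735,128),(682,42))]
print('block',np.round(q,4),np.mean(q,0),[np.linalg.norm(q[i]-q[i-1]) for i in range(4)])
w=[at(t,*p,.034) for p in((155,240),(270,250),(261,331),(145,320))]
print('tray',np.round(w,4),[np.linalg.norm(w[i]-w[i-1]).round(4) for i in range(4)])
for n,p,z in(('g0',(187,264),.0),('g1',(244,271),0),('cupS',(312,166),.098),('cupB',(239,162),.12),('org',(311,308),.024)):print(n,at(t,*p,z).round(3))
E
```

```text
far tip [array([0.4923, 0.2621, 0.096 ]), array([0.4891, 0.2232, 0.096 ])]
near tip [array([0.4455, 0.2674, 0.096 ]), array([0.4424, 0.2291, 0.096 ])]
side fartip [array([0.4927, 0.2596, 0.096 ]), array([0.4886, 0.2193, 0.096 ])]
side neartip [array([0.4507, 0.2677, 0.096 ]), array([0.4439, 0.2211, 0.096 ])]
card side [ 0.52797898 -0.19328964  0.124     ] [ 0.58002647 -0.27708615  0.124     ] [ 0.55400273 -0.2351879   0.124     ] 0.0986448026899669 -58.15485286144029
card top end [ 0.58157966 -0.27247528  0.124     ]
block [[ 0.5427 -0.1683  0.024 ]
 [ 0.5036 -0.1928  0.024 ]
 [ 0.5655 -0.2924  0.024 ]
 [ 0.6048 -0.2702  0.024 ]] [ 0.55413566 -0.23092519  0.024     ] [np.float64(0.11933247924127673), np.float64(0.046109450016205665), np.float64(0.11725411270574124), np.float64(0.045084673131770225)]
tray [[0.6552 0.3469 0.034 ]
 [0.6286 0.0869 0.034 ]
 [0.4507 0.1074 0.034 ]
 [0.4766 0.3649 0.034 ]] [np.float64(0.1796), np.float64(0.2614), np.float64(0.1791), np.float64(0.2587)]
g0 [0.604 0.28  0.   ]
g1 [0.586 0.149 0.   ]
cupS [ 0.802 -0.01   0.098]
cupB [0.807 0.146 0.12 ]
org [ 0.499 -0.002  0.024]
```

Clip at about (0.468, 0.244), yaw -5.8°. Both cameras and the tray wall agree. Card at (0.554, -0.233), yaw 31.8°. The card width measures 98.6 mm, the tray 180x260 and the tips 47 mm apart, all consistent with the given sizes. Next is the approach.

```bash
python3 -m jog '[[[0,0,0,0,0,10.4],[0,0,0,0,0,10.4],[0,0,0,0,0,10.4],[0,0,0,0,0,10.4],[0,0,0,0,0,10.4],[0,0,0,0,0,10.4],[0,0,0,0,0,10.3],[-0.037,0.058,0,0,0,0],[-0.037,0.058,0,0,0,0],[-0.037,0.058,0,0,0,0],[-0.037,0.058,0,0,0,0],[-0.037,0.058,0,0,0,0]]]' 0.0854
cat > w.py <<'E'
from h import *
import sys
def err(p,yaw):
    o=bot.get_obs();M=R.from_quat(o['tool_rot']).as_matrix();d=np.array(p)-o['eef_pos']
    y=np.array([np.cos(np.radians(yaw)),np.sin(np.radians(yaw)),0]);y*=np.sign(y@M[:,1]);z=np.array([0,0,-1.])
    D=np.c_[np.cross(y,z),y,z]
    print('tcp',o['eef_pos'].round(4),'grip',round(o['grip_width'],4),'F',o['ft_force'].round(1),'clk',round(o['clock'],2))
    print('shift(tool)',(M.T@d).round(4),'turn(deg)',np.degrees(R.from_matrix(M.T@D).as_rotvec()).round(2))
if __name__=='__main__': err([float(v) for v in sys.argv[1:4]],float(sys.argv[4]))
E
python3 w.py .468 .244 .2 -5.8
```

```text
clock: 1.6
eef_pos: [0.4341, 0.2519, 0.2254]
tool_rot: [0.753, 0.658, -0.006, 0.002]
ft_force: [1.5, 0.6, -0.4]
grip_width: 0.0854
tcp [0.4341 0.2519 0.2254] grip 0.0854 F [ 1.5  0.6 -0.4] clk 1.6
shift(tool) [-0.003   0.0348  0.0253] turn(deg) [-0.29  0.69 -1.83]
```

```bash
python3 -m jog '[[[-0.003,0.035,0.025,0,0.6,-1.8],[0,0,0,0,0,0]]]'; python3 w.py .468 .244 .2 -5.8
python3 - <<'E'
from h import *
c=snap('wrist','w1');print(ray(c,320,240))
for P in((.468,.244,.056),(.468,.244,.096),(.4706,.244,.034)):print(proj(c,P))
E
```

```text
clock: 1.85
eef_pos: [0.4717, 0.2399, 0.1987]
tool_rot: [0.744, 0.668, -0.003, -0.001]
ft_force: [-0.8, 0.4, 1.1]
grip_width: 0.0853
tcp [0.4717 0.2399 0.1987] grip 0.0853 F [-0.8  0.4  1.1] clk 1.85
shift(tool) [ 0.0036 -0.0041 -0.0012] turn(deg) [-0.32  0.12 -0.41]
(array([0.48100918, 0.30722074, 0.3409005 ]), array([-0.0380028 , -0.27722474, -0.96010345]))
[315.0101365  216.45594195]
[313.79180601 229.7362963 ]
[318.70340945 210.21062724]
```

View pics/w1.png

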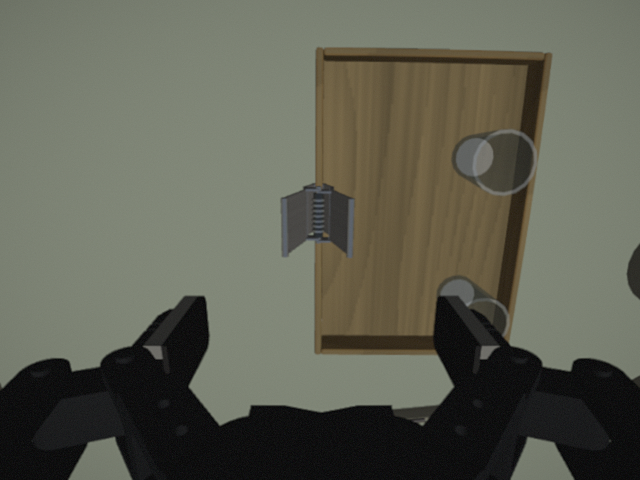

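Wrist view: handles' tip edges run (283,198)-(285,256) and (353,197)-(352,256), pin at (318,215), wall at x≈319, all square to the jaws.

```bash
python3 - <<'E'
from h import *
c=load('w1')
q=[at(c,*p,.096) for p in((283,198),(285,256),(353,197),(352,256))];print(np.round(q,4),np.mean(q,0).round(4))
for i,j in((1,0),(3,2)):
  d=q[j]-q[i];print(np.linalg.norm(d),np.degrees(np.arctan2(-d[0],d[1])))
w=[at(c,*p,.034) for p in((317,55),(323,55),(316,352),(321,352))];print(np.round(w,4));d=w[0]-w[2];print(np.degrees(np.arctan2(-d[0],d[1])))
print(at(c,318,215,.056))
E
```

```text
[[0.4506 0.2673 0.096 ]
 [0.4465 0.2278 0.096 ]
 [0.4958 0.2631 0.096 ]
 [0.4916 0.223  0.096 ]] [0.4711 0.2453 0.096 ]
0.03968708123968008 -5.842577052949838
0.04029605574124907 -5.944083660533457
[[0.4824 0.3615 0.034 ]
 [0.4868 0.361  0.034 ]
 [0.4534 0.1126 0.034 ]
 [0.458  0.1121 0.034 ]]
-6.637918283801682
[0.47039905 0.24488423 0.056     ]
```

```bash
python3 -m jog '[[[0.004,-0.001,0.04,0,0,-0.3],[0,0,0.04,0,0,0],[0,0,0,0,0,0]]]'; python3 w.py .4705 .245 .0655 -6
python3 - <<'E'
from h import *
c=snap('wrist','w2');o=bot.get_obs();M=R.from_quat(o['tool_rot']).as_matrix();print('tcp px',[proj(c,o['eef_pos']-M[:,2]*k) for k in(0,.013,.0187)])
print('pred tip mid',proj(c,(.4707,.245,.096)))
E
```

```text
clock: 2.28
eef_pos: [0.469, 0.2473, 0.1211]
tool_rot: [0.741, 0.671, -0.0, -0.001]
ft_force: [0.4, -0.5, 0.7]
grip_width: 0.0854
tcp [0.469  0.2473 0.1211] grip 0.0854 F [ 0.4 -0.5  0.7] clk 2.27
shift(tool) [-0.0022  0.0019  0.0556] turn(deg) [-0.13 -0.06  0.33]
tcp px [array([321.49743859, 302.32813083]), array([321.44256305, 317.68390577]), array([321.41528765, 325.2998768 ])]
pred tip mid [322.67955826 283.39458195]
```

View pics/w2.png

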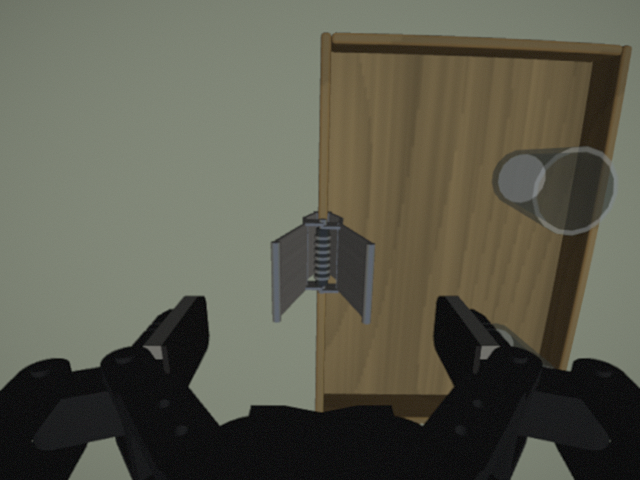

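Handle tips centred at about (323,282), prediction (322.7,283.4), so it agrees. Next I descend and squeeze.

```bash
python3 -m jog '[[[-0.0022,0.0019,0.03,0,0,0.3],[0,0,0.02,0,0,0],[0,0,0.003,0,0,0],[0,0,0,0,0,0]]]'; python3 w.py .4707 .245 .0655 -6
```

```text
clock: 2.82
eef_pos: [0.4769, 0.2512, 0.0794]
tool_rot: [0.742, 0.671, 0.009, 0.001]
ft_force: [0.5, 0.3, -0.1]
grip_width: 0.0853
tcp [0.4769 0.2512 0.0794] grip 0.0853 F [ 0.5  0.3 -0.1] clk 2.83
shift(tool) [-0.0069 -0.0057  0.0137] turn(deg) [ 0.81 -0.72  0.24]
```

```bash
python3 -m jog '[[[-0.007,-0.0055,0.006,0.8,-0.7,0.2],[0,0,0,0,0,0],[0,0,0,0,0,0]]]'; python3 w.py .4707 .245 .0655 -6
```

```text
clock: 3.2
eef_pos: [0.472, 0.2454, 0.0759]
tool_rot: [0.743, 0.669, 0.002, 0.001]
ft_force: [-0.0, -0.6, 0.1]
grip_width: 0.0857
tcp [0.472  0.2454 0.0759] grip 0.0857 F [-0.  -0.6  0.1] clk 3.2
shift(tool) [-0.0005 -0.0013  0.0104] turn(deg) [ 0.19 -0.12  0.04]
```

```bash
python3 -m jog '[[[-0.0005,-0.0013,0.010,0.2,-0.1,0],[0,0,0,0,0,0],[0,0,0,0,0,0]]]'; python3 w.py .4707 .245 .0655 -6
```

```text
clock: 3.58
eef_pos: [0.4705, 0.2449, 0.065]
tool_rot: [0.743, 0.669, -0.0, -0.0]
ft_force: [1.1, -0.8, -0.5]
grip_width: 0.0852
tcp [0.4705 0.2449 0.065 ] grip 0.0852 F [ 1.1 -0.8 -0.5] clk 3.58
shift(tool) [ 0.0002  0.0002 -0.0005] turn(deg) [-0.04 -0.    0.03]
```

```bash
python3 -m jog '[[[0,0,0,0,0,0],[0,0,0,0,0,0],[0,0,0,0,0,0],[0,0,0,0,0,0],[0,0,0,0,0,0],[0,0,0,0,0,0]]]' 0.0; python3 -m jog '[[[0,0,0,0,0,0],[0,0,0,0,0,0]]]'; python3 w.py .4707 .245 .0655 -6
python3 - <<'E'
from h import *
snap('wrist','w3');snap('side','s3')
a=cv2.imread('pics/w3.png')[120:420,170:470];b=cv2.resize(load('s3')['pixels'][170:250,150:230,::-1],(400,400),interpolation=cv2.INTER_CUBIC)
cv2.imwrite('pics/m3.png',np.hstack([cv2.resize(a,(400,400)),b]))
E
```

```text
clock: 4.32
eef_pos: [0.4705, 0.2449, 0.0649]
tool_rot: [0.743, 0.669, -0.0, -0.0]
ft_force: [-0.3, 0.4, -0.7]
grip_width: 0.0165
clock: 4.58
eef_pos: [0.4704, 0.2449, 0.0649]
tool_rot: [0.743, 0.669, -0.0, -0.0]
ft_force: [-0.4, -1.5, -0.9]
grip_width: 0.0172
tcp [0.4704 0.2449 0.0649] grip 0.0172 F [-0.4 -1.5 -0.9] clk 4.58
shift(tool) [ 0.0001  0.0002 -0.0006] turn(deg) [-0.05  0.    0.03]
```

View pics/m3.png

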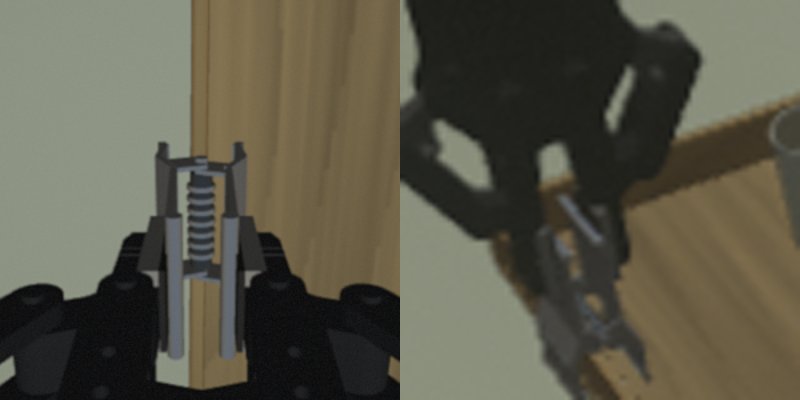

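The clip is squeezed open with its lips clear either side of the wall. I'll lift it slowly.

```bash
python3 -m jog '[[[0,0,-0.01,0,0,0],[0,0,0,0,0,0],[0,0,-0.01,0,0,0],[0,0,0,0,0,0],[0,0,-0.015,0,0,0],[0,0,0,0,0,0]]]'; python3 w.py .4707 .245 .14 -6
 python3 -m jog '[[[0,0,-0.03,0,0,0],[0,0,-0.04,0,0,0],[0,0,-0.04,0,0,0],[0,0,-0.04,0,0,0],[0,0,0,0,0,0]]]'; python3 w.py .554 -.233 .26 31.8
```

```text
clock: 5.42
eef_pos: [0.4711, 0.2452, 0.1032]
tool_rot: [0.743, 0.669, 0.001, -0.0]
ft_force: [0.0, -0.3, -0.2]
grip_width: 0.0169
tcp [0.4711 0.2452 0.1032] grip 0.0169 F [ 0.  -0.3 -0.2] clk 5.42
shift(tool) [-0.0002 -0.0004 -0.0368] turn(deg) [ 0.04 -0.06  0.03]
clock: 6.05
eef_pos: [0.4701, 0.2446, 0.257]
tool_rot: [0.743, 0.669, -0.001, -0.0]
ft_force: [-1.2, -0.1, -1.4]
grip_width: 0.0168
tcp [0.4701 0.2446 0.257 ] grip 0.0168 F [-1.2 -0.1 -1.4] clk 6.05
shift(tool) [-0.4663  0.1331 -0.003 ] turn(deg) [ -0.09  -0.   -37.77]
```

```bash
python3 -m jog '[[[-0.055,0.016,0,0,0,0],[-0.055,0.016,0,0,0,0],[-0.055,0.016,0,0,0,0],[-0.055,0.016,0,0,0,0],[-0.055,0.016,0,0,0,0],[-0.055,0.016,0,0,0,0],[-0.055,0.016,0,0,0,0],[0,0,0,0,0,-9.4],[0,0,0,0,0,-9.4],[0,0,0,0,0,-9.4],[0,0,0,0,0,-9.4],[0,0,0,0,0,0]]]'; python3 w.py .554 -.233 .22 31.8
```

```text
clock: 7.55
eef_pos: [0.5378, -0.1617, 0.2387]
tool_rot: [0.479, 0.878, -0.004, -0.012]
ft_force: [0.9, 0.7, -1.0]
grip_width: 0.0171
tcp [ 0.5378 -0.1617  0.2387] grip 0.0171 F [ 0.9  0.7 -1. ] clk 7.55
shift(tool) [-0.069  -0.0246  0.018 ] turn(deg) [-1.1  -1.02  1.01]
```

```bash
python3 -m jog '[[[-0.035,-0.0125,0.009,-1.1,-1,1],[-0.034,-0.0125,0.009,0,0,0],[0,0,0,0,0,0],[0,0,0,0,0,0]]]'; python3 w.py .554 -.233 .22 31.8
```

```text
clock: 8.05
eef_pos: [0.5524, -0.2333, 0.2167]
tool_rot: [0.49, 0.872, 0.0, -0.002]
ft_force: [-0.8, 0.3, -0.6]
grip_width: 0.0169
tcp [ 0.5524 -0.2333  0.2167] grip 0.0169 F [-0.8  0.3 -0.6] clk 8.05
shift(tool) [-0.0005  0.0015 -0.0033] turn(deg) [-0.11 -0.26 -0.49]
```

```bash
python3 - <<'E'
from h import *
c=snap('wrist','w4');s=snap('side','s4')
o=bot.get_obs();p=o['eef_pos'];M=R.from_quat(o['tool_rot']).as_matrix()
for k in(0,.012,.04):
  print(k,'side',proj(s,p+M[:,2]*k).round(1),'wrist',proj(c,p+M[:,2]*k).round(1))
print('card',proj(s,(.554,-.233,.124)),proj(c,(.554,-.233,.124)))
a=cv2.resize(c['pixels'][180:480,170:470,::-1],(400,400));b=cv2.resize(s['pixels'][240:400,310:470,::-1],(400,400),interpolation=cv2.INTER_CUBIC)
cv2.imwrite('pics/m4.png',cv2.convertScaleAbs(np.hstack([a,b]),alpha=1.3))
E
```

```text
0 side [398.1 276.4] wrist [319.8 300.7]
0.012 side [397.  282.8] wrist [319.9 288.9]
0.04 side [394.5 297.1] wrist [320.  266.8]
card [391.14272597 321.53526203] [322.43184144 239.94126195]
```

View pics/m4.png

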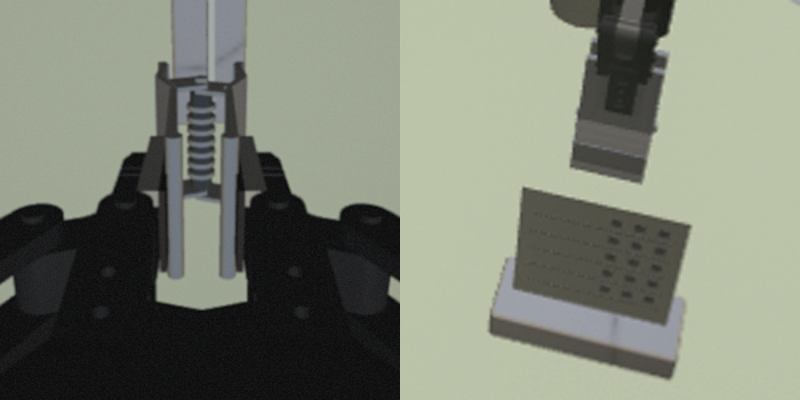

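```bash
python3 - <<'E'
from h import *
c,s=load('w4'),load('s4')
o=bot.get_obs();p=o['eef_pos'];M=R.from_quat(o['tool_rot']).as_matrix();z=M[:,2]
x=M[:,1]*np.sign(M[0,1]);y=np.cross([0,0,1],x)
for k in(.03,.035,.04,.045,.05):print(k,proj(s,p+z*k-x*.0135+y*.02).round(1),proj(s,p+z*k-x*.0135).round(1),proj(s,p+z*k-x*.0135-y*.02).round(1))
f=lambda u,v:(310+(u-400)*.4,240+v*.4)
a,b=[at(s,*f(*q),.124) for q in((523,187),(690,226))];m=(a+b)/2
print('card',a,b,m,np.linalg.norm(b-a),np.degrees(np.arctan2((b-a)[0],-(b-a)[1])),'clip x,y err',x@(m-p),y@(m-p))
for v in(185,200,220,235):
  for u in(326.5,328.3,330):
    q=at(c,u,v,.124);print(v,u,q.round(4),'tool x-lat',(x@(q-p)).round(4),'y',(y@(q-p)).round(4))
im=c['pixels'].astype(int).sum(2)
for v in(185,195,205,215,225,232):print(v,im[v,300:352:1].tolist())
E
```

```text
0.03 [379.1 295.8] [393.7 299.1] [408.5 302.3]
0.035 [378.8 298.4] [393.3 301.6] [408.  304.8]
0.04 [378.4 300.9] [392.9 304.1] [407.5 307.3]
0.045 [378.1 303.4] [392.4 306.6] [407.  309.8]
0.05 [377.7 305.8] [392. 309.] [406.5 312.3]
card [ 0.52820014 -0.1929691   0.124     ] [ 0.57917502 -0.27730047  0.124     ] [ 0.55368758 -0.23513479  0.124     ] 0.09854043903632183 31.151252907316145 clip x,y err 5.5516000712270454e-05 -0.0024064304358180134
185 326.5 [ 0.5378 -0.2016  0.124 ] tool x-lat 0.004 y 0.0345
185 328.3 [ 0.5388 -0.201   0.124 ] tool x-lat 0.0051 y 0.0345
185 330 [ 0.5397 -0.2005  0.124 ] tool x-lat 0.0062 y 0.0345
200 326.5 [ 0.5427 -0.2096  0.124 ] tool x-lat 0.004 y 0.0251
200 328.3 [ 0.5437 -0.209   0.124 ] tool x-lat 0.0051 y 0.0251
200 330 [ 0.5446 -0.2084  0.124 ] tool x-lat 0.0062 y 0.0251
220 326.5 [ 0.5494 -0.2205  0.124 ] tool x-lat 0.004 y 0.0123
220 328.3 [ 0.5504 -0.2199  0.124 ] tool x-lat 0.0052 y 0.0123
220 330 [ 0.5513 -0.2193  0.124 ] tool x-lat 0.0062 y 0.0123
235 326.5 [ 0.5545 -0.2288  0.124 ] tool x-lat 0.004 y 0.0025
235 328.3 [ 0.5555 -0.2283  
[... 985 characters left out ...]
 323, 318, 326, 321, 324, 323, 297, 274, 334, 377, 384, 384, 368, 340, 319, 321, 320, 325, 320, 321, 322, 320, 318, 319, 312, 317, 304, 302, 289, 289, 294, 293, 295, 305]
225 [269, 298, 314, 319, 321, 318, 317, 322, 314, 320, 318, 318, 318, 313, 317, 318, 321, 321, 321, 319, 317, 312, 318, 314, 291, 256, 331, 378, 384, 377, 362, 324, 299, 295, 289, 289, 290, 292, 302, 306, 315, 313, 318, 320, 317, 323, 315, 305, 296, 299, 300, 301]
232 [257, 277, 292, 299, 296, 297, 297, 294, 297, 297, 298, 291, 290, 289, 286, 287, 281, 279, 285, 281, 290, 293, 294, 293, 261, 238, 330, 382, 379, 381, 369, 334, 324, 316, 320, 322, 320, 321, 322, 325, 322, 320, 321, 310, 291, 222, 162, 114, 120, 116, 115, 124]
```

```bash
python3 - <<'E'
from h import *
c,s=load('w4'),load('s4')
o=bot.get_obs();p=o['eef_pos'];M=R.from_quat(o['tool_rot']).as_matrix();z=M[:,2]
x=M[:,1]*np.sign(M[0,1]);y=np.cross([0,0,1],x)
print(c['fx'],'cam lateral',x@(ray(c,320,240)[0]-p),'tilt',x@ray(c,320,240)[1])
for k in(-.02,-.025,-.03,-.035,-.04):print('tip',k,[proj(c,p+z*k-y*.02+x*g).round(1) for g in(-.0105,.0105)],[proj(c,p+z*k+y*.02+x*g).round(1) for g in(-.0105,.0105)])
for k in(.0,.005,.01,.015,.02):print('pin',k,[proj(c,p+z*k+y*g).round(1) for g in(-.02,.02)])
b=cv2.resize(c['pixels'][200:420,240:400,::-1],None,fx=2.7,fy=2.7,interpolation=cv2.INTER_CUBIC)
cv2.imwrite('pics/m5.png',cv2.convertScaleAbs(b,alpha=1.8))
E
```

```text
381.62485006843593 cam lateral 0.0005601580728789781 tilt -0.002800155875137299
tip -0.02 [array([291.6, 373.1]), array([348.2, 373. ])] [array([288.8, 272.1]), array([350.3, 272. ])]
tip -0.025 [array([290.6, 381.6]), array([349.1, 381.4])] [array([287.5, 277.6]), array([351.4, 277.4])]
tip -0.03 [array([289.5, 390.6]), array([350.1, 390.5])] [array([286.2, 283.5]), array([352.6, 283.3])]
tip -0.035 [array([288.4, 400.3]), array([351.2, 400.2])] [array([284.8, 289.8]), array([353.9, 289.7])]
tip -0.04 [array([287.1, 410.7]), array([352.4, 410.6])] [array([283.2, 296.7]), array([355.3, 296.6])]
pin 0.0 [array([320. , 344.2]), array([319.7, 253.8])]
pin 0.005 [array([320., 338.]), array([319.7, 249.9])]
pin 0.01 [array([320. , 332.2]), array([319.7, 246.3])]
pin 0.015 [array([320.1, 326.6]), array([319.8, 242.9])]
pin 0.02 [array([320.1, 321.4]), array([319.8, 239.7])]
```

View pics/m5.png

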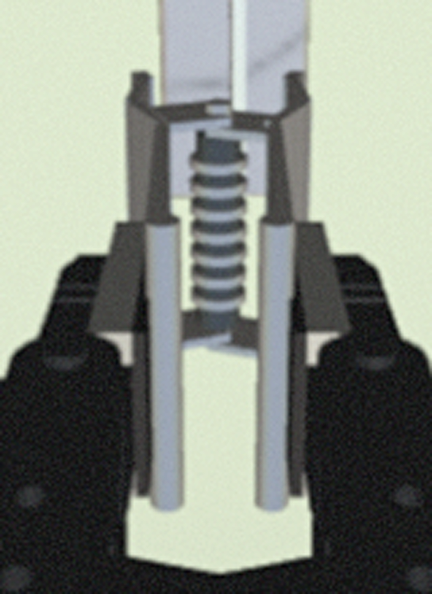

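Wrist crop: handle tips at rows 282–388, which puts the tips 29 mm above the TCP and the mouth about 47 mm below it. The card's top edge is at column ≈328, so the card is about 4 mm to the +x side. The card is parallel to the clip. I'll shift partway and come down to just above the card.

```bash
python3 w.py .5564 -.2332 .188 31.3; python3 -m jog '[[[0.002,0.0035,0.015,-0.1,-0.3,0],[0,0,0.013,0,0,0],[0,0,0,0,0,0],[0,0,0,0,0,0]]]'; python3 w.py .5564 -.2332 .188 31.3
```

```text
tcp [ 0.5525 -0.233   0.217 ] grip 0.0169 F [ 0.4 -0.2  0.4] clk 8.15
shift(tool) [-0.0023  0.0033  0.0289] turn(deg) [-0.11 -0.24  0.09]
clock: 8.65
eef_pos: [0.5551, -0.2271, 0.1899]
tool_rot: [0.489, 0.873, -0.0, 0.002]
ft_force: [-0.8, -0.3, 0.5]
grip_width: 0.0166
tcp [ 0.5551 -0.2271  0.1899] grip 0.0166 F [-0.8 -0.3  0.5] clk 8.65
shift(tool) [-0.0059 -0.0021  0.002 ] turn(deg) [0.08 0.17 0.2 ]
```

```bash
python3 -m jog '[[[-0.006,-0.002,0.002,0,0.1,0.2],[0,0,0,0,0,0],[0,0,0,0,0,0]]]'; python3 w.py .5564 -.2332 .161 31.3
python3 - <<'E'
from h import *
c=snap('wrist','w5');s=snap('side','s5')
o=bot.get_obs();p=o['eef_pos'];M=R.from_quat(o['tool_rot']).as_matrix();z=M[:,2]
x=M[:,1]*np.sign(M[0,1]);y=np.cross([0,0,1],x)
g=c['pixels'].astype(int).sum(2)
for v in(160,180,200):
  r=g[v,300:352];print(v,r.tolist())
for u in(320,325,330):print(u,x@(at(c,u,190,.124)-p),y@(at(c,u,190,.124)-p))
a=cv2.resize(c['pixels'][140:400,190:450,::-1],(400,400));b=cv2.resize(s['pixels'][270:370,340:440,::-1],(400,400),interpolation=cv2.INTER_CUBIC)
cv2.imwrite('pics/m6.png',cv2.convertScaleAbs(np.hstack([a,b]),alpha=1.5))
E
```

```text
clock: 9.02
eef_pos: [0.5573, -0.2343, 0.189]
tool_rot: [0.49, 0.871, 0.0, 0.002]
ft_force: [0.5, 0.4, -0.6]
grip_width: 0.0173
tcp [ 0.5573 -0.2343  0.189 ] grip 0.0173 F [ 0.5  0.4 -0.6] clk 9.03
shift(tool) [ 0.0015 -0.0003  0.028 ] turn(deg) [ 0.15  0.17 -0.04]
160 [328, 324, 321, 322, 324, 318, 328, 321, 325, 326, 326, 318, 323, 325, 324, 322, 324, 326, 331, 347, 359, 363, 364, 363, 349, 327, 324, 325, 328, 323, 327, 323, 325, 325, 327, 324, 329, 321, 324, 325, 318, 323, 324, 326, 321, 326, 321, 329, 327, 323, 315, 302]
180 [320, 325, 318, 324, 324, 324, 322, 317, 323, 328, 324, 324, 325, 323, 323, 319, 324, 321, 323, 360, 382, 381, 377, 385, 369, 337, 325, 324, 322, 327, 330, 327, 329, 323, 325, 324, 320, 321, 319, 321, 326, 324, 325, 323, 321, 321, 324, 329, 324, 325, 310, 289]
200 [319, 326, 318, 320, 324, 321, 324, 326, 319, 320, 329, 327, 325, 324, 326, 325, 319, 328, 328, 347, 367, 379, 386, 382, 373, 342, 323, 320, 323, 322, 324, 333, 324, 325, 326, 319, 323, 324, 325, 320, 323, 323, 319, 321, 321, 324, 322, 328, 318, 320, 304, 279]
320 0.0002639072478583308 0.03508851741866051
325 0.002992140870335219 0.035084110551585196
330 0.005720686205385033 0.035080153312494866
```

View pics/m6.png

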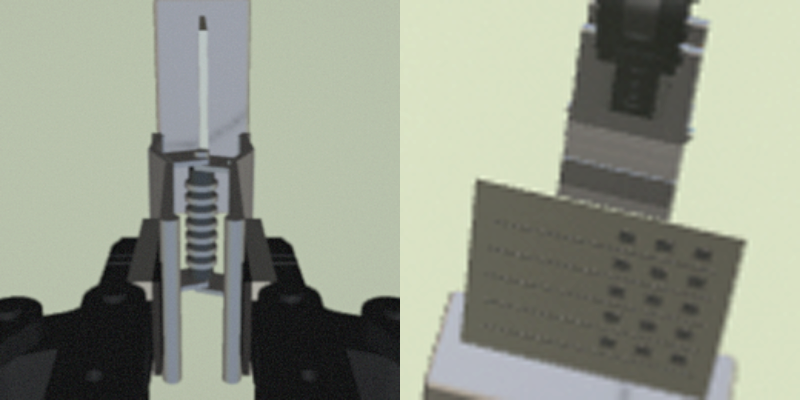

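```bash
python3 - <<'E'
from h import *
from scipy.optimize import fsolve
s=load('s5')
o=bot.get_obs();p=o['eef_pos'];M=R.from_quat(o['tool_rot']).as_matrix()
x=M[:,1]*np.sign(M[0,1]);y=np.cross([0,0,1],x)
f=lambda u,v:np.array([340+(u-400)/4,270+v/4])
A,B=[at(s,*f(*q),.124) for q in((477,180),(745,241))];m=(A+B)/2
print('card mid',m,'tcp rel lat,y',x@(m-p),y@(m-p))
L=[f(560,195),f(669,221)]
for d in(-.003,0,.003):
  for lat in(.0115,.0135):
    r=fsolve(lambda q:proj(s,m+x*(d-lat)+y*q[0]+[0,0,q[1]])-(L[0]+L[1])/2,[0,.015]);print(d,lat,'along,h',r.round(4),'k',p[2]-.124-r[1], 'lip w check',[proj(s,m+x*(d-lat)+y*(r[0]+g)+[0,0,r[1]]).round(1) for g in(.02,-.02)],L)
E
```

```text
card mid [ 0.5538209  -0.23533003  0.124     ] tcp rel lat,y -0.00365062697829894 0.0007458254914137073
-0.003 0.0115 along,h [-0.0024  0.0186] k 0.046324210170031556 lip w check [array([379.6, 318.8]), array([407.8, 325.3])] [array([380.  , 318.75]), array([407.25, 325.25])]
-0.003 0.0135 along,h [-0.0025  0.0209] k 0.04400858687027984 lip w check [array([379.6, 318.7]), array([407.8, 325.3])] [array([380.  , 318.75]), array([407.25, 325.25])]
0 0.0115 along,h [-0.0023  0.0151] k 0.04979764511976206 lip w check [array([379.7, 318.8]), array([407.7, 325.3])] [array([380.  , 318.75]), array([407.25, 325.25])]
0 0.0135 along,h [-0.0023  0.0174] k 0.04748202181993471 lip w check [array([379.7, 318.8]), array([407.7, 325.3])] [array([380.  , 318.75]), array([407.25, 325.25])]
0.003 0.0115 along,h [-0.0021  0.0117] k 0.053271080069512915 lip w check [array([379.8, 318.8]), array([407.6, 325.2])] [array([380.  , 318.75]), array([407.25, 325.25])]
0.003 0.0135 along,h [-0.0022  0.014 ] k 0.05095545676967873 lip w check [array([379.8, 318.8]), array([407.6, 325.2])] [array([380.  , 318.75]), array([407.25, 325.25])]
```

Clip and card agree in both views: clip centred to ≤1 mm across, about 2 mm off along the card, lips 16.5 mm above its edge. I'll lower in small steps.

```bash
python3 -m jog '[[[0.0015,0.0005,0.009,0.1,0.1,0],[0,0,0,0,0,0],[0,0,0,0,0,0]]]'; python3 w.py .5573 -.2338 .1625 31.3
```

```text
clock: 9.5
eef_pos: [0.5566, -0.2323, 0.179]
tool_rot: [0.49, 0.872, 0.0, 0.0]
ft_force: [-0.5, 0.5, -0.2]
grip_width: 0.0169
tcp [ 0.5566 -0.2323  0.179 ] grip 0.0169 F [-0.5  0.5 -0.2] clk 9.5
shift(tool) [-0.0016 -0.0002  0.0165] turn(deg) [ 0.02  0.02 -0.02]
```

```bash
python3 -m jog '[[[-0.0005,0,0.009,0,0,0],[0,0,0,0,0,0],[0,0,0,0,0,0]]]'; python3 w.py .5569 -.2328 .1625 31.3;python3 -m jog '[[[0,0,0.007,0,0,0],[0,0,0,0,0,0],[0,0,0,0,0,0]]]'; python3 w.py .5569 -.2328 .1625 31.3
```

```text
clock: 9.88
eef_pos: [0.5569, -0.2327, 0.1692]
tool_rot: [0.49, 0.872, 0.0, 0.0]
ft_force: [0.1, 0.5, -0.6]
grip_width: 0.0169
tcp [ 0.5569 -0.2327  0.1692] grip 0.0169 F [ 0.1  0.5 -0.6] clk 9.88
shift(tool) [-0.0001 -0.      0.0067] turn(deg) [ 0.01  0.01 -0.02]
clock: 10.25
eef_pos: [0.5569, -0.2327, 0.1618]
tool_rot: [0.49, 0.872, 0.0, 0.0]
ft_force: [-0.3, -0.6, -1.1]
grip_width: 0.0171
tcp [ 0.5569 -0.2327  0.1618] grip 0.0171 F [-0.3 -0.6 -1.1] clk 10.25
shift(tool) [-0.     -0.     -0.0007] turn(deg) [ 0.01  0.02 -0.02]
```

```bash
python3 - <<'E'
from h import *
c=snap('wrist','w6');s=snap('side','s6');t=snap('top','t6')
a=cv2.resize(c['pixels'][120:380,190:450,::-1],(400,400),interpolation=cv2.INTER_CUBIC);b=cv2.resize(s['pixels'][290:390,340:440,::-1],(400,400),interpolation=cv2.INTER_CUBIC)
cv2.imwrite('pics/m7.png',cv2.convertScaleAbs(np.hstack([a,b]),alpha=1.5))
g=load('w6')['pixels'].astype(int).sum(2)
for v in(140,165):print(g[v,308:340].tolist())
# has tray moved?
d=np.abs(load('t0')['pixels'].astype(int)-t['pixels'].astype(int)).sum(2);print('tray diff',(d[230:345,135:280]>60).sum(),'side card-base diff',(np.abs(load('s0')['pixels'].astype(int)-s['pixels'].astype(int)).sum(2)[350:390,340:430]>60).sum())
E
```

```text
[245, 240, 246, 242, 240, 243, 241, 249, 240, 229, 220, 214, 219, 220, 223, 215, 217, 224, 220, 225, 223, 219, 220, 231, 220, 229, 218, 224, 225, 221, 225, 230]
[329, 322, 324, 324, 319, 325, 323, 327, 331, 318, 250, 168, 131, 141, 123, 166, 253, 314, 329, 331, 324, 324, 323, 323, 325, 325, 322, 327, 325, 324, 320, 322]
tray diff 424 side card-base diff 0
```

View pics/m7.png

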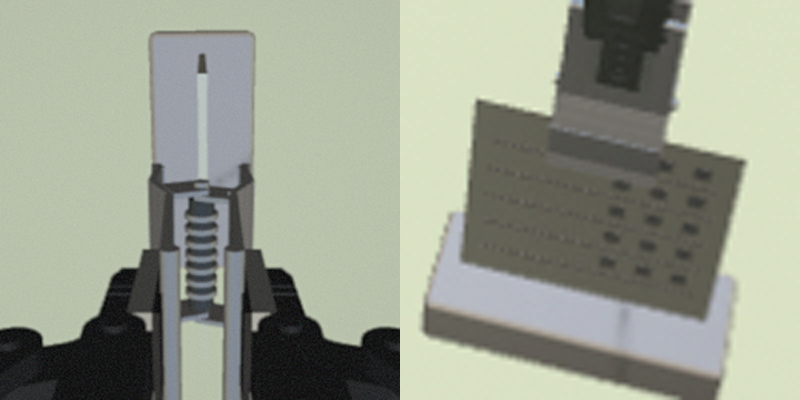

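Near lip is in front of the card, the card runs up the clip's middle plane, and the block hasn't moved. One last numeric check of depth, centring and tray shift.

```bash
python3 - <<'E'
from h import *
from scipy.optimize import fsolve
s=load('s6');o=bot.get_obs();p=o['eef_pos'];M=R.from_quat(o['tool_rot']).as_matrix()
x=M[:,1]*np.sign(M[0,1]);y=np.cross([0,0,1],x)
f=lambda u,v:np.array([340+(u-400)/4,290+v/4])
m=(at(s,*f(477,100),.124)+at(s,*f(745,161),.124))/2
L=(f(548,157)+f(660,182))/2
print('along,h',fsolve(lambda q:proj(s,m-x*.013+y*q[0]+[0,0,q[1]])-L,[0,-.01]))
G=lambda n,r:cv2.cvtColor(load(n)['pixels'],cv2.COLOR_RGB2GRAY)[r].astype(np.float32)
for r in(np.s_[232:305,138:278],np.s_[280:345,215:285],np.s_[265:350,298:322]):print(cv2.phaseCorrelate(G('t0',r),G('t6',r)))
print(o['clock'],o['ft_force'],o['grip_width'])
E
```

```text
along,h [-0.00118647 -0.00660139]
((-0.010558347232489496, 0.49594627226985466), 0.932546798211557)
((0.03470886342237378, -0.031756462007159314), 0.9537404315707124)
((-0.009981729351107305, -0.036910084305354474), 0.9809026609968257)
10.4 [-0.51448177 -0.56796248  0.0242406 ] 0.016657486498710836
```

```bash
python3 -m jog '[[[0.0005,0,0.0015,0,0,0],[0,0,0,0,0,0],[0,0,0,0,0,0],[0,0,0,0,0,0]]]'; python3 -c "
from workcell import bot
bot.job_done();print(bot.get_obs()['clock'])"
```

```text
clock: 10.9
eef_pos: [0.5568, -0.2323, 0.1605]
tool_rot: [0.49, 0.872, 0.0, 0.0]
ft_force: [0.1, -0.9, -1.8]
grip_width: 0.0166
the job is handed in; nothing more can be done
the job is handed in; nothing more can be done
```

I squeezed the clip off the tray rim, carried it to the card, and handed the job in at 10.9 s. The arm is still holding the clip wide open astride the middle of the card's top edge.

- **Fit on the card:** the wrist view showed the card within about 1 mm of the clip's middle plane and parallel to it. Along the card the clip was about 1 mm off the middle.
- **Contact:** the wrist force stayed under 2 N at every reading, and the card block did not move in the side view.
- **Tray and organiser:** the organiser and the tray's near right corner had not moved. One check over the far half of the tray read a shift of about half a pixel (roughly 1 mm). I did not compare the toothbrush cup before and after, or the glasses one by one.
- **Lip depth:** my depth estimates disagreed, at 6.6, 8.2 and 10.5 mm below the card's edge. I lowered the clip a further 1.3 mm, so the lips should be about 8–12 mm down. I took no picture after that move.

I viewed nine pictures. The gripper read 16.6 mm on handles listed as 21 mm across when fully squeezed; I did not resolve that difference, but the pictures showed the lips wide open.

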